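# Hitch the tube carrier onto the mixer's ball and latch it

### The arm

A 7-joint arm with a two-finger parallel gripper is mounted at the origin on the work surface. World frame = base frame: x ahead of the robot, y to its left, z up, the work surface at z = 0. Lengths are in m, angles in rad, forces in N, time in s.
With the tool pointing down it reaches from about 0.425 to 0.925 m from the base axis. Payload 6.8 kg.
Tool frame: the origin (TCP) lies where the fingers leave the gripper's body, on its centre line; the fingertips stand 73 mm ahead of it and the grasp point (between the pads) lies 54 mm ahead of it (manip.grasp_offset is the distance from the TCP to the grasp point, in m); z points along the fingers, y is the line along which they close (so a half turn about z gives the same grasp; the last joint's range is limited). The gripper opens to 85 mm and grips with 20 to 120 N. Pads are 22 mm wide; open, the fingers measure 114 mm over their backs; the gripper's body (76 mm by 85 mm) begins 54 mm behind the grasp point. The pads swing forward as they close: fully open they stand 13 mm farther back than shut.
Start: joints at [-1.234, 0.477, 0.022, 1.555, -0.011, 1.109, -0.083], TCP at [0.29, 0.609, 0.304] pointing down, gripper open.
Joint ranges: [-2.96, 2.96], [-0.34, 2.1], [-1.41, 1.46], [0.24, 2.44], [-1.37, 4.51], [0.17, 1.92], [-2.96, 2.96]. Speed limits (rad/s): [2.39, 2.39, 3.14, 3.14, 3.14, 3.14, 3.14].

### API

Orientations are given as a rotation vector (axis times angle).
In Python, from bench import manip, read_camera, regions_of gives the robot as it stands.
- The arm moves only by the tool apply_moves, never from a script. Its argument "commands" is a list that holds one entry, the list of rows, each a list of 5 numbers: the finger opening in m, from 0 to 0.0854, then the shift along the tool's x, y, z in m, then the turn about the tool's z in rad. In form: [[[fingers, x, y, z, yaw], ...]]. A call has exactly 8 rows; each row shifts and turns the commanded pose from where the row before left it, along the tool's axes as they then stand; what a row does not reach is not made up. A row lasts 1/12 s, in which the tool goes at most 41.7 mm and 7.16 degrees, less where a joint would pass 70% of its speed; a pose out of reach is approached as far as the arm can. A call with a gripper value outside its range is refused whole. The fingers move at their own pace and stop on an object; "squeeze" is the grip in N (left out, the last holds). Time passes only in rows, so rows that do not move let the fingers close, or fill a call up. It gives the time, the measured TCP pose, the force, the opening and the grip force at its end, in the units of the state.
- manip.observe(): the state, without advancing time (a new reading comes with each control period).
- read_camera(name): name is "scene" or "top" or "wrist"; returns a dict with "img" (420x560x3 uint8, red, green, blue), "z_map" (420x560 float32, m along the optical axis (not along the pixel's ray), 0 where there is no reading), "vfov" (degrees; the focal length in pixels is half the picture's height over the tangent of half this angle, whatever the lens; pixels are square), "cx", "cy" (the principal point, pixels), "distortion" ([k1, k2, p1, p2, k3] as OpenCV has them; the pictures are not rectified), "rvec" (rotation vector, rad) and "tvec" (3), from world to camera coordinates, as OpenCV has them. Camera axes: x right, y down, z forward; pixel columns grow to the right and rows downward; lengths in m; the calibration is good to about 2 mm. A picture is of the moment at which its call begins.
- manip.hand_in(): hands the job in; it is judged then, once.
Trained networks look in a picture, given as the dict that the camera call returned (one of the last four; its "shot" number tells which), for a name from the list of things; names that differ only in an ending like _2 or _b are one class to them, and where a whole thing is asked for, a point or a joint stands for the part that bears it (a point fixed in the world has none). Each returns a list of dicts, best first, with "confidence" (0 to 1); they miss things now and then, are a little off and sometimes report something else, mostly with a low value. They report only what shows in the picture. A call takes as long as a camera call.
- regions_of(picture, target): "mask" (420x560 bool, what is visible of it) and "bbox" ([centre column, centre row, width, height] in pixels, round what is visible of it).
The state is a dict: "time": time; "qpos": joint angles; "dq": joint speeds; "tau": joint torques, N m; "eef_pos": TCP position; "eef_rot": TCP orientation; "wrist_force": force on the tool from outside, world axes, zero at the start; "moment": the same for the moment, N m; "gripper_width": opening from 0.0 (shut) to 1.0 (fully open); "finger_force": force on a finger pad.
Only numpy, scipy, OpenCV 4.12 (cv2) and the standard library are available. Lean on these libraries where they do the work, as an engineer would, in place of code of your own. Each camera call takes 0.05 s, during which the arm holds its last target. There are 200 camera calls.

### The job

Fit the tube carrier onto the small tube mixer: set its socket over the mixer's ball, push it straight down until it clicks home with its underside flat on the drive disc, and only then press its latch lever all the way down so that the carrier is locked on. Push by feel, firmly but never hard (keep your push under about 25 N, the drive is delicate), and leave everything else on the bench alone.

Things in the scene. Friction and masses are not known exactly. Their poses are not given: they have to be found in the camera images.
- carrier: The loose tube carrier, about 0.45 kg: grey 61 mm round socket housing 45 mm high with a wing of six microtubes on its -x side (reaching x -61 mm, tube caps 61 mm up), a grip post on top, a steel latch lever on its +x side. Origin: centre of the underside, z up. Level on the bench at the start. The socket opens downwards: bore 36 mm wide, 41 mm deep, on the z axis.
- carrier_socket (a point): Centre of the socket's mouth, in the plane of the carrier's flat underside (same point as the carrier's origin). Two sprung steel beads in the bore grip the ball at its equator: pushing past them, until almost home, takes roughly 8 to 17 N, more than the carrier's weight; then the underside comes flat onto the drive disc.
- carrier_grip (a point): Centre of the part of the carrier's grip post to hold, 70 mm above the underside. The post is 24 mm wide along the carrier's y (grasp across this), 30 mm along its x, and runs from 45 to 91 mm above the underside.
- lever_pad (a point): Where to press the lever: upper face of its 26 mm wide, 30 mm long steel pad, 42 mm along from the hinge. The hinge is at x 24 mm, z 36 mm in the carrier's frame, parallel to y. Lever up: this point is at about x 57, z 63 mm of the carrier's frame; fully down: x 66, z 39.5 mm (pad level).
- lever (a joint): Latch lever angle, rad: 0 raised (starts 0 to 0.05), 0.60 fully down. Stiff hinge, no spring: stays where it is left; about 2.5 N at the pad moves it. Its tongue swings under the ball: if the socket is not home the ball blocks it before it is fully down; if it is down, the ball cannot enter.
- mixer: The tube mixer, fixed to the bench: white housing 130 x 130 mm, 60 mm high, above it a round aluminium drive disc, 100 mm across, with a steel ball (32 mm) on a 14 mm neck at its centre. Origin: on the bench under the ball, z up. Any carrier yaw will do.
- mixer_axis (a point): Point on the vertical axis of the ball, 78 mm above the bench. The disc's upper face is 0 to 26 mm ABOVE this point, by a height setting that is not measured: find it by feel. The ball's centre is 24 mm, its top 40 mm, above the disc's upper face. A home carrier's underside lies on that face.
- marker: Bystander: felt marker, 120 mm, lying on the bench; origin under its middle.
- vial: Bystander: closed jar, 34 mm wide, 60 mm high; origin under its centre.
- beaker: Bystander: glass beaker, 68 mm wide, 85 mm high; origin under its centre.
- pipette: Bystander: blue pipette, 225 mm, lying on the bench; origin under its middle.

How it is judged:
By the outcome, as a careful person would: the job done as asked, in the order asked, and still so for the second after the job is handed in, with the robot touching nothing.
It also fails if it takes over 70 s, if anything falls off the work surface, if the arm or the gripper's body presses on something with over 40 N, if the wrist force passes 120 N, or if a joint passes its speed limit or range.

## Working session

There is one attempt and no reset: what is moved stays moved. The work goes in short steps, Python scripts to look and compute and a tool call to move; the robot and the scene stay as the last step left them, time stands still between calls to the robot, and variables do not carry over. Pictures are saved under pics/ and viewed, at most 10 in all, crops included, and the job is handed in when it is done.

Besides the shell and the picture viewer there is one more tool, called as a command line: name --argument value ..., lists and objects as JSON in quotes. apply_moves: Moves the arm, as the interface text tells. Its arguments: {"type":"object","properties":{"commands":{"type":"array","items":{"type":"array","items":{"type":"array","items":{"type":"number"}}}},"squeeze":{"type":"number"}},"required":["commands"]}

```bash
ls; mkdir -p pics
cat > h.py <<'E'
import numpy as np, cv2
from bench import manip, read_camera, regions_of
def pts(p, mask=None):
    z=p["z_map"]; H,W=z.shape
    f=H/2/np.tan(np.radians(p["vfov"])/2)
    K=np.array([[f,0,p["cx"]],[0,f,p["cy"]],[0,0,1.]])
    m=(z>0) if mask is None else (mask&(z>0))
    v,u=np.nonzero(m)
    n=cv2.undistortPoints(np.stack([u,v],1).astype(np.float64)[:,None],K,np.array(p["distortion"],float))[:,0]
    c=np.c_[n,np.ones(len(n))]*z[v,u][:,None]
    R=cv2.Rodrigues(np.array(p["rvec"],float))[0]
    return (c-np.array(p["tvec"]).ravel())@R, u, v
def save(p,name): cv2.imwrite("pics/"+name,p["img"][:,:,::-1])
E
python3 - <<'E'
from h import *
s=manip.observe(); print({k:np.round(v,3) for k,v in s.items()}, manip.grasp_offset)
ims=[]
for c in ["scene","top"]:
    p=read_camera(c); ims.append(p["img"])
    for t in ["carrier","carrier_grip","lever_pad","mixer","marker","vial","beaker","pipette"]:
        for r in regions_of(p,t)[:2]:
            if r["confidence"]<.3: continue
            P,_,_=pts(p,r["mask"])
            if len(P)==0: continue
            print(c,t,round(r["confidence"],2),np.round(r["bbox"]),len(P),"med",np.round(np.median(P,0),3),"lo",np.round(np.percentile(P,3,axis=0),3),"hi",np.round(np.percentile(P,97,axis=0),3))
cv2.imwrite("pics/a.png",cv2.resize(np.hstack(ims)[:,:,::-1],(800,300),interpolation=cv2.INTER_AREA))
cv2.imwrite("pics/top.png",ims[1][:,:,::-1])
E
```

```text
pics
{'time': np.float64(0.0), 'qpos': array([-1.234,  0.478,  0.022,  1.556, -0.011,  1.109, -0.083]), 'dq': array([ 0.   ,  0.002,  0.   , -0.001, -0.001,  0.   , -0.001]), 'tau': array([-0.0000e+00, -5.9646e+01,  1.6080e+00, -2.8119e+01,  1.2000e-02,
        9.0000e-03, -0.0000e+00]), 'eef_pos': array([0.29 , 0.609, 0.303]), 'eef_rot': array([-6.930e-01, -3.064e+00,  3.000e-03]), 'wrist_force': array([-0.974, -0.238,  0.582]), 'moment': array([ 0.011, -0.024, -0.02 ]), 'finger_force': np.float64(0.0), 'gripper_width': np.float64(0.996)} 0.0539
scene carrier 0.64 [218. 195.  43.  42.] 1005 med [ 0.583 -0.196  0.045] lo [ 0.523 -0.231  0.005] hi [ 0.631 -0.17   0.09 ]
scene carrier_grip 0.66 [216. 195.  44.  41.] 1029 med [ 0.584 -0.196  0.045] lo [ 0.523 -0.231  0.004] hi [ 0.633 -0.17   0.09 ]
scene carrier_grip 0.65 [271. 232.  35.  45.] 1218 med [0.567 0.009 0.059] lo [ 0.533 -0.033  0.006] hi [0.594 0.029 0.084]
scene lever_pad 0.73 [215. 195.  41.  42.] 1041 med [ 0.584 -0.196  0.044] lo [ 0.523 -0.235  0.001] hi [ 0.63 -0.17  0.09]
scene lever_pad 0.46 [203. 209.  21.  13.] 1
[... 1151 characters left out ...]
]
top lever_pad 0.55 [386. 182.  17.  27.] 246 med [ 0.624 -0.179  0.059] lo [ 0.607 -0.19   0.014] hi [ 0.639 -0.163  0.069]
top mixer 0.9 [160. 251.  84.  84.] 5606 med [0.506 0.233 0.062] lo [0.444 0.18  0.022] hi [0.574 0.305 0.134]
top marker 0.85 [294. 286.  23.  62.] 429 med [0.443 0.    0.011] lo [ 0.385 -0.016  0.001] hi [0.493 0.017 0.014]
top vial 0.52 [288. 181.  18.  25.] 299 med [0.633 0.002 0.059] lo [ 0.621 -0.011  0.019] hi [0.65  0.015 0.062]
top beaker 0.57 [294. 216.  38.  41.] 1144 med [ 0.569 -0.006  0.018] lo [ 0.534 -0.034  0.001] hi [0.592 0.026 0.086]
top pipette 0.93 [297. 144. 114.  16.] 1147 med [0.71  0.002 0.021] lo [ 0.699 -0.12   0.012] hi [0.727 0.086 0.035]
```

Run:
```python
from h import *
for c in ["top","scene"]:
    p=read_camera(c)
    P,u,v=pts(p)
    def sel(cx,cy,r,z0,z1):
        q=P[(np.hypot(P[:,0]-cx,P[:,1]-cy)<r)&(P[:,2]>z0)&(P[:,2]<z1)]; return q
    q=sel(.575,-.2,.1,.083,.1); print(c,"post top",len(q),q.mean(0).round(4),np.ptp(q,axis=0).round(3), cv2.minAreaRect((q[:,:2]*1000).astype(np.float32)))
    q=sel(.575,-.2,.1,.055,.078); print(" tubes/lever lvl",len(q))
    for name,m in [("lever",q[:,0]>.6),("tubes",q[:,0]<.56)]:
        if m.sum(): print("  ",name,m.sum(),q[m].mean(0).round(4))
    q=sel(.51,.25,.12,.075,.2); print(" above mixer z hist",np.histogram(q[:,2],bins=np.arange(.075,.16,.005)))
    zt=np.percentile(q[:,2],99.5); b=q[q[:,2]>zt-.012]; print(" ball",zt.round(4),b.mean(0).round(4),len(b))
    # sphere fit r=16
    from scipy.optimize import least_squares
    s=q[q[:,2]>zt-.02]
    f=least_squares(lambda c:np.linalg.norm(s-c,axis=1)-.016,[*b.mean(0)[:2],zt-.016],loss="soft_l1",f_scale=.001); print(" sphere",f.x.round(4))
    d=q[q[:,2]<zt-.033]; print(" disc",d.mean(0).round(4),np.median(d[:,2]).round(4),cv2.minEnclosingCircle((d[:,:2]*1000).astype(np.float32)))
```

```text
top post top 239 [ 0.579  -0.2062  0.0906] [0.034 0.033 0.012] ((579.3719482421875, -206.85174560546875), (29.062625885009766, 23.843629837036133), 32.18722152709961)
 tubes/lever lvl 531
   lever 192 [ 0.6292 -0.1755  0.0626]
   tubes 254 [ 0.5388 -0.228   0.0608]
 above mixer z hist (array([   0,    0,    0,   32, 1496,  852,    0,    0,    1,   14,   44,
         97,  128,   12,    0,    0]), array([0.075, 0.08 , 0.085, 0.09 , 0.095, 0.1  , 0.105, 0.11 , 0.115,
       0.12 , 0.125, 0.13 , 0.135, 0.14 , 0.145, 0.15 , 0.155]))
 ball 0.1398 [0.51   0.2452 0.1349] 263
 sphere [0.5103 0.2477 0.1235]
 disc [0.5102 0.2452 0.0994] 0.0995 ((510.92730712890625, 247.26718139648438), 50.34634017944336)
scene post top 97 [ 0.5834 -0.204   0.089 ] [0.035 0.036 0.009] ((580.9034423828125, -206.68896484375), (32.18864440917969, 25.096759796142578), 32.6536750793457)
 tubes/lever lvl 226
   lever 47 [ 0.6357 -0.1691  0.0639]
   tubes 63 [ 0.5364 -0.2173  0.0597]
 above mixer z hist (array([  0,   0,   5, 100, 606, 928,  14,   2,  16,  37,  50,  69,  85,
        13,   0,   0]), array([0.075, 0.08 , 0.085, 0.09 , 0.095, 0.1  , 0.105, 0.11 , 0.115,
       0.12 , 0.125, 0.13 , 0.135, 0.14 , 0.145, 0.15 , 0.155]))
 ball 0.1402 [0.5162 0.2509 0.1348] 192
 sphere [0.5106 0.2474 0.1244]
 disc [0.521  0.254  0.0997] 0.1001 ((511.2386169433594, 247.46243286132812), 51.218605041503906)
```

View pics/top.png

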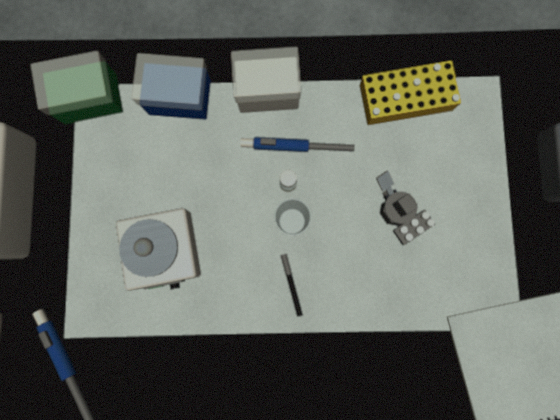

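View pics/a.png

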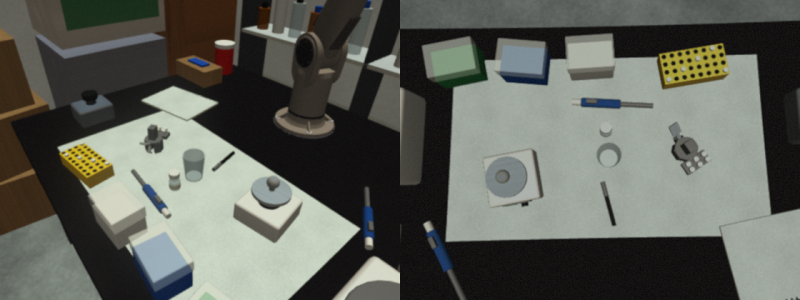

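The top view shows the carrier at about (405,207) with its lever towards (386,182) and the tubes towards (413,228). The mixer is at (155,248) with its ball at (143,246), and the beaker, vial and marker lie between the two. The clouds give the carrier at (0.580, -0.207) with yaw 32°, and the ball axis at (0.5105, 0.2475) with the disc at about 0.0997.

```bash
cat >> h.py <<'E'
from scipy.spatial.transform import Rotation as Ro
def plan(x,y,z,ydeg,n=8,s=None):
    """rows from measured pose to TCP target; ydeg = world azimuth of tool y (mod 180 kept as given)"""
    s=s or manip.observe(); R=Ro.from_rotvec(s["eef_rot"]).as_matrix()
    a=np.degrees(np.arctan2(R[1,1],R[0,1])); d=(ydeg-a+180)%360-180
    D=np.array([x,y,z])-s["eef_pos"]; yaw=-np.radians(d)
    print("pos",s["eef_pos"].round(4),"yaz",a.round(2),"tilt",np.degrees(np.arccos(-R[2,2])).round(2),"D",D.round(4),"yaw",yaw.round(4),"F",s["wrist_force"].round(2),"M",s["moment"].round(2),"t",s["time"].round(2),"w",round(s["gripper_width"],3))
    T=R.copy(); 
    for i in range(n):
        sh=T.T@D/n; print([round(float(k),4) for k in sh]+[round(yaw/n,4)])
        T=T@Ro.from_rotvec([0,0,yaw/n]).as_matrix()
E
python3 - <<'E'
from h import *
plan(.58,-.207,.25,122.2,24)
E
```

```text
Traceback (most recent call last):
  File "h.py", line 20, in plan
    print("pos",s["eef_pos"].round(4),"yaz",a.round(2),"tilt",np.degrees(np.arccos(-R[2,2])).round(2),"D",D.round(4),"yaw",yaw.round(4),"F",s["wrist_force"].round(2),"M",s["moment"].round(2),"t",s["time"].round(2),"w",round(s["gripper_width"],3))
                                                                                                                                                                                                   ^^^^^^^^^^^^^^^
AttributeError: 'float' object has no attribute 'round'
```

```bash
sed -i 's/s\["time"\].round(2)/round(float(s["time"]),2)/; s/yaw.round(4)/round(float(yaw),4)/' h.py
python3 - <<'E'
from h import *
plan(.58,-.207,.25,122.2,24)
E
```

```text
pos [0.2904 0.6093 0.3039] yaz 64.52 tilt 0.0 D [ 0.2896 -0.8163 -0.0539] yaw -1.0068 F [-0.03 -0.06 -0.67] M [ 0.04  0.01 -0.04] t 1.0 w 0.994
[-0.0255, -0.0255, 0.0022, np.float64(-0.0419)]
[-0.0244, -0.0266, 0.0022, np.float64(-0.0419)]
[-0.0233, -0.0276, 0.0022, np.float64(-0.0419)]
[-0.0221, -0.0285, 0.0022, np.float64(-0.0419)]
[-0.0209, -0.0294, 0.0022, np.float64(-0.0419)]
[-0.0197, -0.0303, 0.0022, np.float64(-0.0419)]
[-0.0184, -0.0311, 0.0022, np.float64(-0.0419)]
[-0.017, -0.0318, 0.0022, np.float64(-0.0419)]
[-0.0157, -0.0325, 0.0022, np.float64(-0.0419)]
[-0.0143, -0.0331, 0.0022, np.float64(-0.0419)]
[-0.0129, -0.0337, 0.0022, np.float64(-0.0419)]
[-0.0115, -0.0342, 0.0022, np.float64(-0.0419)]
[-0.0101, -0.0347, 0.0022, np.float64(-0.0419)]
[-0.0086, -0.0351, 0.0022, np.float64(-0.0419)]
[-0.0071, -0.0354, 0.0022, np.float64(-0.0419)]
[-0.0056, -0.0357, 0.0022, np.float64(-0.0419)]
[-0.0041, -0.0359, 0.0022, np.float64(-0.0419)]
[-0.0026, -0.036, 0.0022, np.float64(-0.0419)]
[-0.0011, -0.0361, 0.0022, np.float64(-0.0419)]
[0.0004, -0.0361, 0.0022, np.float64(-0.0419)]
[0.0019, -0.036, 0.0022, np.float64(-0.0419)]
[0.0034, -0.0359, 0.0022, np.float64(-0.0419)]
[0.0049, -0.0358, 0.0022, np.float64(-0.0419)]
[0.0064, -0.0355, 0.0022, np.float64(-0.0419)]
```

apply_moves --commands '[[[0.085,-0.0255,-0.0255,0,-0.042],[0.085,-0.0244,-0.0266,0,-0.042],[0.085,-0.0233,-0.0276,0,-0.042],[0.085,-0.0221,-0.0285,0,-0.042],[0.085,-0.0209,-0.0294,0,-0.042],[0.085,-0.0197,-0.0303,0,-0.042],[0.085,-0.0184,-0.0311,0,-0.042],[0.085,-0.017,-0.0318,0,-0.042]]]'

```text
time: 1.67
eef_pos: [0.3873, 0.3354, 0.3041]
eef_rot: [0.168, 3.137, 0.001]
wrist_force: [-0.0, -0.2, 0.1]
gripper_width: 0.995
finger_force: 0.0
```

apply_moves --commands '[[[0.085,-0.0157,-0.0325,0,-0.042],[0.085,-0.0143,-0.0331,0,-0.042],[0.085,-0.0129,-0.0337,0,-0.042],[0.085,-0.0115,-0.0342,0,-0.042],[0.085,-0.0101,-0.0347,0,-0.042],[0.085,-0.0086,-0.0351,0,-0.042],[0.085,-0.0071,-0.0354,0,-0.042],[0.085,-0.0056,-0.0357,0,-0.042]]]'

```text
time: 2.33
eef_pos: [0.4839, 0.0632, 0.3043]
eef_rot: [-0.359, 3.12, 0.0]
wrist_force: [0.4, 0.2, -0.7]
gripper_width: 0.996
finger_force: 0.0
```

apply_moves --commands '[[[0.085,-0.0041,-0.0359,0.002,-0.042],[0.085,-0.0026,-0.036,0.004,-0.042],[0.085,-0.0011,-0.0361,0.006,-0.042],[0.085,0.0004,-0.0361,0.008,-0.042],[0.085,0.0019,-0.036,0.008,-0.042],[0.085,0.0034,-0.0359,0.006,-0.042],[0.085,0.0049,-0.0358,0.004,-0.042],[0.085,0.0064,-0.0355,0.002,-0.042]]]'

```text
time: 3.0
eef_pos: [0.5806, -0.2086, 0.2632]
eef_rot: [0.876, -3.016, -0.001]
wrist_force: [0.1, -0.6, -0.4]
gripper_width: 0.997
finger_force: 0.0
```

Run:
```python
from h import *
plan(.58,-.207,.25,122.2,1)
p=read_camera("wrist"); save(p,"w1.png")
P,u,v=pts(p)
q=P[(np.hypot(P[:,0]-.58,P[:,1]+.206)<.1)]
t=q[(q[:,2]>.083)&(q[:,2]<.1)]; print("post top",len(t),np.median(t,0).round(4),cv2.minAreaRect((t[:,:2]*1000).astype(np.float32)))
l=q[(q[:,2]>.05)&(q[:,2]<.08)]; print("lever",l[l[:,0]>.61].mean(0).round(4),"tubes",l[l[:,0]<.56].mean(0).round(4))
```

```text
pos [ 0.5806 -0.2086  0.2632] yaz 122.4 tilt 0.05 D [-0.0006  0.0016 -0.0132] yaw 0.0036 F [ 0.13 -0.62 -0.45] M [ 0.03 -0.03 -0.01] t 3.0 w 0.997
[-0.0003, 0.0017, 0.0132, np.float64(0.0036)]
post top 1242 [ 0.5772 -0.2084  0.0911] ((578.442626953125, -207.7277374267578), (29.719287872314453, 23.955795288085938), 32.560760498046875)
lever [ 0.6258 -0.1777  0.0608] tubes [ 0.539  -0.2293  0.0611]
```

apply_moves --commands '[[[0.085,0.0005,0.001,0.01,0.003],[0.085,0,0.001,0.02,0],[0.085,0,0,0.025,0],[0.085,0,0,0.025,0],[0.085,0,0,0.022,0],[0.085,0,0,0.018,0],[0.085,0,0,0.012,0],[0.085,0,0,0.007,0]]]'

```text
time: 3.72
eef_pos: [0.5782, -0.2043, 0.1232]
eef_rot: [0.869, -3.017, -0.003]
wrist_force: [1.3, 0.5, 0.2]
gripper_width: 0.999
finger_force: 0.0
```

apply_moves --commands '[[[0.015,0,0,0,0],[0.015,0,0,0,0],[0.015,0,0,0,0],[0.015,0,0,0,0],[0.015,0,0,0,0],[0.015,0,0,0,0],[0.015,0,0,0,0],[0.015,0,0,0,0]]]' --squeeze 70

```text
time: 4.38
eef_pos: [0.5798, -0.206, 0.1259]
eef_rot: [-0.868, 3.018, -0.002]
wrist_force: [0.7, -0.9, 5.7]
gripper_width: 0.271
finger_force: 72.2
```

apply_moves --commands '[[[0.015,0,0,-0.005,0],[0.015,0,0,-0.01,0],[0.015,0,0,-0.02,0],[0.015,0,0,-0.02,0],[0.015,0,0,-0.02,0],[0.015,0,0,-0.015,0],[0.015,0,0,-0.01,0],[0.015,0,0,0,0]]]'

```text
time: 5.05
eef_pos: [0.5795, -0.2058, 0.227]
eef_rot: [-0.868, 3.017, -0.002]
wrist_force: [0.0, 0.2, -4.8]
gripper_width: 0.274
finger_force: 70.9
```

Run:
```python
from h import *
plan(.5105,.2475,.31,162.2,16)
p=read_camera("wrist"); save(p,"w2.png")
p=read_camera("scene"); cv2.imwrite("pics/s2.png",cv2.resize(p["img"][100:260,140:340,::-1],(800,640))[:600])
P,u,v=pts(p)
q=P[(np.hypot(P[:,0]-.58,P[:,1]+.206)<.1)&(P[:,2]>.03)]
print(np.percentile(q[:,2],[2,50,98]))
```

```text
pos [ 0.5795 -0.2058  0.227 ] yaz 122.09 tilt 0.16 D [-0.069   0.4533  0.083 ] yaw -0.7 F [ 0.03  0.18 -4.79] M [ 0.04 -0.11 -0.03] t 5.05 w 0.274
[-0.0114, 0.0263, -0.0052, np.float64(-0.0438)]
[-0.0125, 0.0258, -0.0052, np.float64(-0.0438)]
[-0.0137, 0.0252, -0.0052, np.float64(-0.0438)]
[-0.0147, 0.0246, -0.0052, np.float64(-0.0438)]
[-0.0158, 0.0239, -0.0052, np.float64(-0.0438)]
[-0.0168, 0.0232, -0.0052, np.float64(-0.0438)]
[-0.0178, 0.0224, -0.0052, np.float64(-0.0438)]
[-0.0188, 0.0216, -0.0052, np.float64(-0.0438)]
[-0.0197, 0.0208, -0.0052, np.float64(-0.0438)]
[-0.0206, 0.0199, -0.0052, np.float64(-0.0438)]
[-0.0215, 0.019, -0.0052, np.float64(-0.0438)]
[-0.0223, 0.018, -0.0052, np.float64(-0.0438)]
[-0.023, 0.017, -0.0052, np.float64(-0.0438)]
[-0.0238, 0.016, -0.0052, np.float64(-0.0438)]
[-0.0244, 0.0149, -0.0052, np.float64(-0.0438)]
[-0.0251, 0.0139, -0.0052, np.float64(-0.0438)]
[0.11657283 0.32754593 0.47920463]
```

View pics/s2.png

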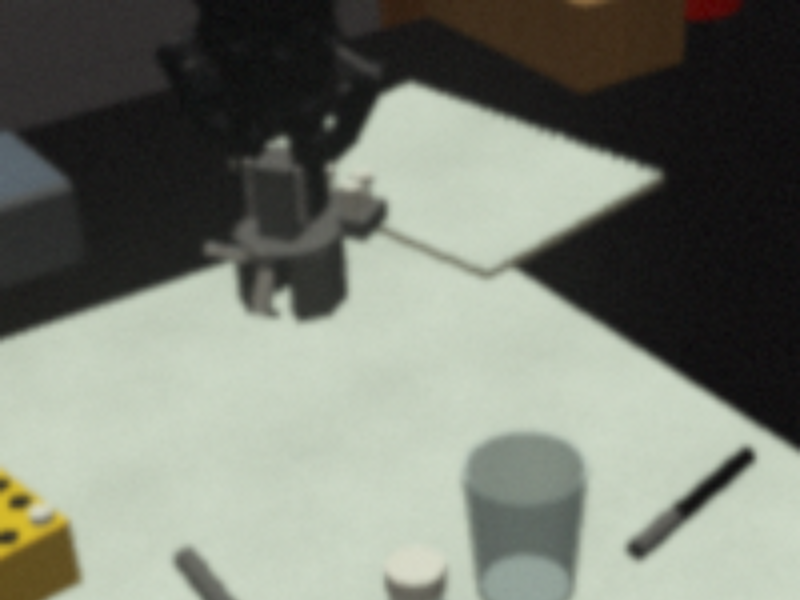

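apply_moves --commands '[[[0.015,-0.0114,0.0263,-0.01,-0.044],[0.015,-0.0125,0.0258,-0.01,-0.044],[0.015,-0.0137,0.0252,-0.01,-0.044],[0.015,-0.0147,0.0246,-0.01,-0.044],[0.015,-0.0158,0.0239,-0.01,-0.044],[0.015,-0.0168,0.0232,-0.01,-0.044],[0.015,-0.0178,0.0224,-0.005,-0.044],[0.015,-0.0188,0.0216,-0.005,-0.044]]]'

```text
time: 5.82
eef_pos: [0.5431, 0.0222, 0.2939]
eef_rot: [1.386, -2.817, -0.001]
wrist_force: [-0.3, 0.2, -5.3]
gripper_width: 0.273
finger_force: 71.4
```

apply_moves --commands '[[[0.015,-0.0197,0.0208,0,-0.044],[0.015,-0.0206,0.0199,0,-0.044],[0.015,-0.0215,0.019,0,-0.044],[0.015,-0.0223,0.018,0,-0.044],[0.015,-0.023,0.017,0,-0.044],[0.015,-0.0238,0.016,0,-0.044],[0.015,-0.0244,0.0149,0,-0.044],[0.015,-0.0251,0.0139,0,-0.044]]]'

```text
time: 6.48
eef_pos: [0.508, 0.2483, 0.2931]
eef_rot: [1.857, -2.53, -0.001]
wrist_force: [0.9, -0.7, -4.4]
gripper_width: 0.275
finger_force: 71.4
```

apply_moves --commands '[[[0.015,0,0,0,0],[0.015,0,0,0,0],[0.015,0,0,0,0],[0.015,0,0,0,0],[0.015,0,0,0,0],[0.015,0,0,0,0],[0.015,0,0,0,0],[0.015,0,0,0,0]]]'

```text
time: 7.15
eef_pos: [0.5093, 0.247, 0.295]
eef_rot: [-1.855, 2.535, -0.0]
wrist_force: [-0.2, -0.1, -5.0]
gripper_width: 0.274
finger_force: 71.3
```

Run:
```python
from h import *
plan(.5105,.2475,.28,162.2,1)
ims=[]
for c in ["scene","top","wrist"]:
    p=read_camera(c); P,u,v=pts(p)
    near=np.hypot(P[:,0]-.5105,P[:,1]-.2475)
    if c=="scene": ims.append(p["img"][200:350,300:500]); save(p,"s3f.png")
    if c=="wrist": save(p,"w3.png")
    # housing cylinder r=30.5: side points, z between .18 and .205
    m=(near<.05)&(P[:,2]>.176)&(P[:,2]<.208)
    q=P[m]; 
    if len(q)>20:
        from scipy.optimize import least_squares
        f=least_squares(lambda a:np.hypot(q[:,0]-a[0],q[:,1]-a[1])-.0305,[.5105,.2475],loss="soft_l1",f_scale=.0015)
        r=np.abs(f.fun); print(c,"housing",len(q),f.x.round(4),np.median(r).round(4))
    b=P[(near<.02)&(P[:,2]>.11)&(P[:,2]<.145)]; 
    if len(b)>20:
        f=least_squares(lambda a:np.linalg.norm(b-a,axis=1)-.016,[.5105,.2475,.124],loss="soft_l1",f_scale=.001); print(c,"ball",len(b),f.x.round(4))
cv2.imwrite("pics/s3.png",cv2.resize(ims[0][:,:,::-1],(800,600)))
```

```text
pos [0.5093 0.247  0.295 ] yaz 162.39 tilt 0.0 D [ 0.0012  0.0005 -0.015 ] yaw 0.0033 F [-0.21 -0.13 -5.  ] M [ 0.01 -0.03  0.03] t 7.15 w 0.274
[-0.0008, -0.001, 0.015, np.float64(0.0033)]
scene housing 597 [0.5097 0.2465] 0.0014
scene ball 272 [0.5106 0.2473 0.1245]
top housing 54 [0.5087 0.2461] 0.0006
wrist housing 293 [0.5086 0.2464] 0.0004
```

View pics/s3.png

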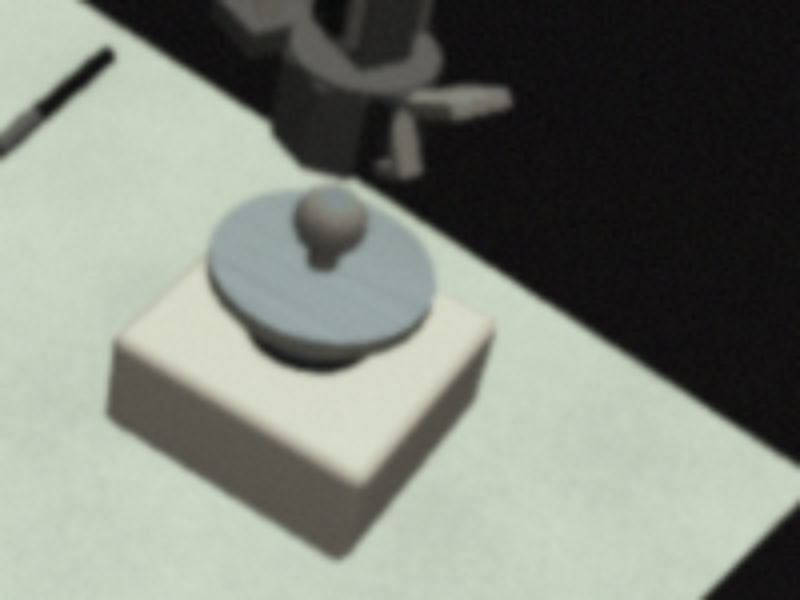

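apply_moves --commands '[[[0.015,-0.0007,-0.0005,0.003,0.003],[0.015,-0.0007,-0.0004,0.005,0],[0.015,0,0,0.006,0],[0.015,0,0,0.005,0],[0.015,0,0,0.003,0],[0.015,0,0,0.002,0],[0.015,0,0,0,0],[0.015,0,0,0,0]]]'

```text
time: 7.97
eef_pos: [0.5105, 0.2485, 0.2708]
eef_rot: [1.852, -2.537, -0.0]
wrist_force: [0.7, -1.1, -5.9]
gripper_width: 0.273
finger_force: 71.2
```

apply_moves --commands '[[[0.015,0,0,0.0015,0],[0.015,0,0,0.0015,0],[0.015,0,0,0.0015,0],[0.015,0,0,0.0015,0],[0.015,0,0,0.0015,0],[0.015,0,0,0.0015,0],[0.015,0,0,0,0],[0.015,0,0,0,0]]]'

```text
time: 8.63
eef_pos: [0.5104, 0.2485, 0.2618]
eef_rot: [1.852, -2.537, -0.0]
wrist_force: [-0.8, 0.7, -4.1]
gripper_width: 0.269
finger_force: 71.3
```

apply_moves --commands '[[[0.015,0,0,0.0015,0],[0.015,0,0,0.0015,0],[0.015,0,0,0.0015,0],[0.015,0,0,0.0015,0],[0.015,0,0,0.0015,0],[0.015,0,0,0.0015,0],[0.015,0,0,0,0],[0.015,0,0,0,0]]]'

```text
time: 9.3
eef_pos: [0.5104, 0.2485, 0.2528]
eef_rot: [1.852, -2.537, -0.0]
wrist_force: [-0.2, 0.1, -5.2]
gripper_width: 0.275
finger_force: 71.3
```

apply_moves --commands '[[[0.015,0,0,0.0015,0],[0.015,0,0,0.0015,0],[0.015,0,0,0.0015,0],[0.015,0,0,0.001,0],[0.015,0,0,0.001,0],[0.015,0,0,0,0],[0.015,0,0,0,0],[0.015,0,0,0,0]]]'

```text
time: 9.97
eef_pos: [0.5105, 0.2486, 0.2464]
eef_rot: [-1.852, 2.537, 0.0]
wrist_force: [0.4, -0.1, -4.4]
gripper_width: 0.272
finger_force: 71.3
```

apply_moves --commands '[[[0.015,0,0,0.001,0],[0.015,0,0,0.001,0],[0.015,0,0,0.001,0],[0.015,0,0,0.001,0],[0.015,0,0,0.001,0],[0.015,0,0,0,0],[0.015,0,0,0,0],[0.015,0,0,0,0]]]'

```text
time: 10.63
eef_pos: [0.5105, 0.2485, 0.2414]
eef_rot: [-1.852, 2.537, 0.0]
wrist_force: [0.1, -0.4, -5.2]
gripper_width: 0.272
finger_force: 71.3
```

apply_moves --commands '[[[0.015,0,0,0.001,0],[0.015,0,0,0.001,0],[0.015,0,0,0.001,0],[0.015,0,0,0.001,0],[0.015,0,0,0,0],[0.015,0,0,0,0],[0.015,0,0,0,0],[0.015,0,0,0,0]]]'

```text
time: 11.3
eef_pos: [0.5105, 0.2485, 0.2374]
eef_rot: [-1.852, 2.537, -0.0]
wrist_force: [1.4, -0.9, -5.5]
gripper_width: 0.271
finger_force: 71.4
```

apply_moves --commands '[[[0.015,0,0,0.001,0],[0.015,0,0,0.001,0],[0.015,0,0,0.001,0],[0.015,0,0,0,0],[0.015,0,0,0,0],[0.015,0,0,0,0],[0.015,0,0,0,0],[0.015,0,0,0,0]]]'

```text
time: 11.97
eef_pos: [0.5109, 0.2489, 0.235]
eef_rot: [-1.851, 2.536, -0.0]
wrist_force: [0.6, -0.5, 4.7]
gripper_width: 0.273
finger_force: 72.4
```

apply_moves --commands '[[[0.015,0,0,0.001,0],[0.015,0,0,0.001,0],[0.015,0,0,0.001,0],[0.015,0,0,0,0],[0.015,0,0,0,0],[0.015,0,0,0,0],[0.015,0,0,0,0],[0.015,0,0,0,0]]]'

```text
time: 12.63
eef_pos: [0.5109, 0.2495, 0.2318]
eef_rot: [-1.852, 2.535, 0.001]
wrist_force: [2.7, 3.6, 4.0]
gripper_width: 0.272
finger_force: 72.4
```

apply_moves --commands '[[[0.015,-0.0007,-0.0002,0.001,0],[0.015,0,0,0.001,0],[0.015,0,0,0.001,0],[0.015,0,0,0,0],[0.015,0,0,0,0],[0.015,0,0,0,0],[0.015,0,0,0,0],[0.015,0,0,0,0]]]'

```text
time: 13.3
eef_pos: [0.5108, 0.2493, 0.2279]
eef_rot: [1.853, -2.537, -0.0]
wrist_force: [3.2, 4.7, -1.5]
gripper_width: 0.268
finger_force: 71.8
```

apply_moves --commands '[[[0.015,-0.0008,-0.0002,0.001,0],[0.015,0,0,0.001,0],[0.015,0,0,0,0],[0.015,0,0,0,0],[0.015,0,0,0,0],[0.015,0,0,0,0],[0.015,0,0,0,0],[0.015,0,0,0,0]]]'

```text
time: 13.97
eef_pos: [0.5108, 0.2494, 0.2256]
eef_rot: [1.851, -2.536, 0.0]
wrist_force: [3.0, 2.3, -8.2]
gripper_width: 0.272
finger_force: 71.3
```

apply_moves --commands '[[[0.015,0,0,0.001,0],[0.015,0,0,0,0],[0.015,0,0,0,0],[0.015,0,0,0,0],[0.015,0,0,0,0],[0.015,0,0,0,0],[0.015,0,0,0,0],[0.015,0,0,0,0]]]'

```text
time: 14.63
eef_pos: [0.5111, 0.2495, 0.2254]
eef_rot: [1.852, -2.537, 0.0]
wrist_force: [-0.8, -1.2, 1.3]
gripper_width: 0.274
finger_force: 72.3
```

apply_moves --commands '[[[0.015,0,0,0.001,0],[0.015,0,0,0.001,0],[0.015,0,0,0,0],[0.015,0,0,0,0],[0.015,0,0,0,0],[0.015,0,0,0,0],[0.015,0,0,0,0],[0.015,0,0,0,0]]]'

```text
time: 15.3
eef_pos: [0.5112, 0.2495, 0.2253]
eef_rot: [1.852, -2.538, 0.0]
wrist_force: [-4.8, -4.5, 16.0]
gripper_width: 0.268
finger_force: 74.4
```

apply_moves --commands '[[[0.015,0,0,-0.001,0],[0.015,0,0,-0.001,0],[0.015,0,0,0,0],[0.015,0,0,0,0],[0.07,0,0,0,0],[0.07,0,0,0,0],[0.07,0,0,0,0],[0.07,0,0,0,0]]]'

```text
time: 15.97
eef_pos: [0.5113, 0.2502, 0.2253]
eef_rot: [-1.852, 2.537, 0.0]
wrist_force: [-0.3, -0.1, -0.3]
gripper_width: 0.812
finger_force: 0.0
```

apply_moves --commands '[[[0.07,0,0,0,0],[0.07,0,0,0,0],[0.07,0,0,-0.01,0],[0.07,0,0,-0.02,0],[0.07,0,0,-0.025,0],[0.07,0,0,-0.025,0],[0.07,0,0,-0.02,0],[0.07,0,0,0,0]]]'

```text
time: 16.63
eef_pos: [0.513, 0.2509, 0.3309]
eef_rot: [-1.847, 2.531, -0.001]
wrist_force: [1.1, -0.3, 1.1]
gripper_width: 0.819
finger_force: 0.0
```

Run:
```python
from h import *
plan(.511,.2495,.30,162.2,1)
for c in ["scene","wrist"]:
    p=read_camera(c); P,u,v=pts(p); save(p,c[0]+"4f.png")
    if c=="scene": cv2.imwrite("pics/s4.png",cv2.resize(p["img"][200:350,300:500,::-1],(800,600)))
    q=P[np.hypot(P[:,0]-.511,P[:,1]-.2495)<.1]
    t=q[(q[:,2]>.18)&(q[:,2]<.2)&(np.hypot(q[:,0]-.511,q[:,1]-.2495)<.025)]; print(c,"post top",len(t),np.median(t,0).round(4),cv2.minAreaRect((t[:,:2]*1000).astype(np.float32)))
    d=q-[.511,.2495,0]; a=np.radians(72.3); X=d[:,0]*np.cos(a)+d[:,1]*np.sin(a); Y=-d[:,0]*np.sin(a)+d[:,1]*np.cos(a)
    m=(X>.035)&(X<.08)&(abs(Y)<.02)&(q[:,2]>.12)&(q[:,2]<.18)
    print("lever",m.sum(),X[m].mean().round(4),Y[m].mean().round(4),q[m].mean(0).round(4), "slope",np.polyfit(X[m],q[m][:,2],1).round(3))
    h=q[(np.hypot(d[:,0],d[:,1])<.03)&(q[:,2]>.13)&(q[:,2]<.16)]; print("housing top z",np.median(h[:,2]).round(4))
```

```text
pos [0.513  0.2509 0.3309] yaz 162.25 tilt 0.49 D [-0.002  -0.0014 -0.0309] yaw 0.0008 F [ 1.06 -0.32  1.05] M [ 0.02  0.   -0.04] t 16.63 w 0.819
[0.0021, 0.0017, 0.0309, np.float64(0.0008)]
scene post top 272 [0.5164 0.251  0.1908] ((512.2071533203125, 248.77674865722656), (32.153568267822266, 24.240211486816406), 69.32156372070312)
lever 192 0.0577 -0.0044 [0.5327 0.3031 0.1601] slope [0.838 0.112]
housing top z 0.1458
wrist post top 1679 [0.5099 0.2454 0.1908] ((510.4722595214844, 247.627685546875), (30.186967849731445, 23.958881378173828), 72.7085189819336)
lever 1411 0.0528 0.0002 [0.5269 0.2998 0.1601] slope [0.669 0.125]
housing top z 0.145
```

View pics/s4.png

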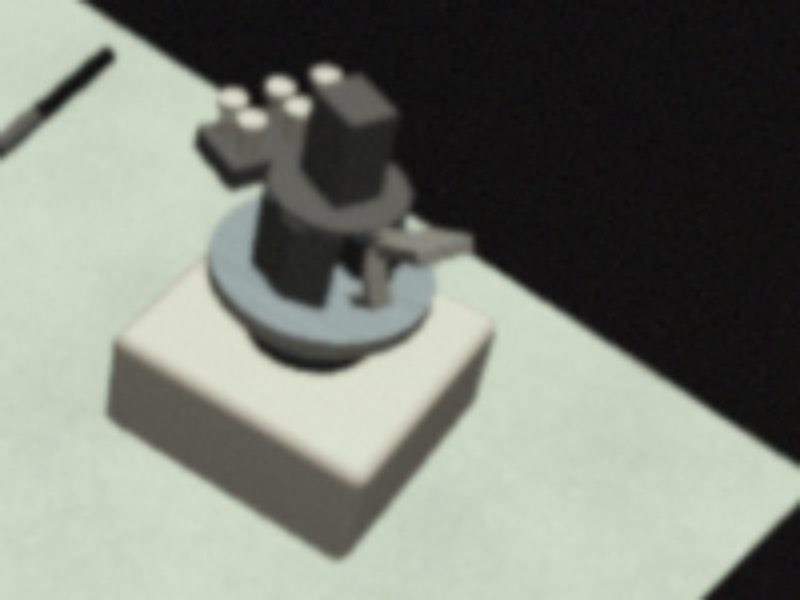

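The carrier sits flat on the disc: the post top at z 0.1908 puts the underside at 0.0998, level with the disc face. The lever at about crop pixel (430,240) is still raised. Next I close the fingers and move above the lever pad.

apply_moves --commands '[[[0,-0.005,0,0,0],[0,-0.01,0,0,0],[0,-0.014,0,0,0],[0,-0.014,0,0,0],[0,-0.01,0.0005,0,0],[0,-0.005,0,0,0],[0,0,0,0.01,0],[0,0,0,0.01,0]]]'

```text
time: 17.4
eef_pos: [0.5286, 0.3056, 0.3047]
eef_rot: [-1.853, 2.537, -0.0]
wrist_force: [-1.0, -0.4, -0.5]
gripper_width: 0.0
finger_force: 0.0
```

apply_moves --commands '[[[0,0,0,0.01,0],[0,0,0,0.01,0],[0,0,0,0.01,0],[0,0,0,0.01,0],[0,0,0,0.01,0],[0,0,0,0.005,0],[0,0,0,0,0],[0,0,0,0,0]]]'

```text
time: 18.07
eef_pos: [0.5285, 0.3052, 0.2502]
eef_rot: [1.852, -2.537, -0.0]
wrist_force: [-0.6, 0.0, 0.1]
gripper_width: 0.003
finger_force: 0.0
```

Run:
```python
from h import *
plan(.529,.3053,.25,162.25,1)
```

```text
pos [0.5285 0.3052 0.2502] yaz 162.26 tilt 0.02 D [ 0.0005  0.0001 -0.0002] yaw 0.0002 F [-0.57  0.05  0.09] M [0.02 0.03 0.02] t 18.07 w 0.003
[-0.0002, -0.0005, 0.0002, np.float64(0.0002)]
```

Positioned over the pad; press down gently.

apply_moves --commands '[[[0,0,0,0.003,0],[0,0,0,0.003,0],[0,0,0,0.003,0],[0,0,0,0.003,0],[0,0,0,0.003,0],[0,0,0,0.001,0],[0,0,0,0,0],[0,0,0,0,0]]]'

```text
time: 18.73
eef_pos: [0.5285, 0.3052, 0.2343]
eef_rot: [1.852, -2.537, 0.0]
wrist_force: [-0.0, 0.1, 1.2]
gripper_width: 0.002
finger_force: 0.3
```

apply_moves --commands '[[[0,0,0,0.002,0],[0,0,0,0.002,0],[0,0,0,0.002,0],[0,0,0,0.002,0],[0,0,0,0.002,0],[0,0,0,0.002,0],[0,0,0,0,0],[0,0,0,0,0]]]'

```text
time: 19.4
eef_pos: [0.5282, 0.3049, 0.222]
eef_rot: [1.852, -2.537, 0.0]
wrist_force: [1.1, 0.6, 0.6]
gripper_width: 0.007
finger_force: 0.3
```

apply_moves --commands '[[[0,0,0,0.001,0],[0,0,0,0.001,0],[0,0,0,0.001,0],[0,0,0,0.001,0],[0,0,0,0.001,0],[0,0,0,0,0],[0,0,0,0,0],[0,0,0,0,0]]]'

```text
time: 20.07
eef_pos: [0.5284, 0.3051, 0.2173]
eef_rot: [1.852, -2.537, 0.0]
wrist_force: [0.3, 1.6, 1.8]
gripper_width: -0.002
finger_force: 0.7
```

apply_moves --commands '[[[0,0,0,0.001,0],[0,0,0,0.001,0],[0,0,0,0.001,0],[0,0,0,0.001,0],[0,0,0,0,0],[0,0,0,0,0],[0,0,0,0,0],[0,0,0,0,0]]]'

```text
time: 20.73
eef_pos: [0.5284, 0.305, 0.2133]
eef_rot: [1.852, -2.537, 0.0]
wrist_force: [-0.1, 1.8, 0.9]
gripper_width: -0.001
finger_force: 0.7
```

apply_moves --commands '[[[0,0,0,0.001,0],[0,0,0,0,0],[0,0,0,0.001,0],[0,0,0,0,0],[0,0,0,0,0],[0,0,0,0,0],[0,0,0,0,0],[0,0,0,0,0]]]'

```text
time: 21.4
eef_pos: [0.5285, 0.3053, 0.2115]
eef_rot: [-1.852, 2.537, 0.0]
wrist_force: [-0.2, 1.2, 4.1]
gripper_width: 0.004
finger_force: 2.0
```

apply_moves --commands '[[[0,0,0,0.001,0],[0,0,0,0,0],[0,0,0,0,0],[0,0,0,0,0],[0,0,0,0,0],[0,0,0,0,0],[0,0,0,0,0],[0,0,0,0,0]]]'

```text
time: 22.07
eef_pos: [0.5286, 0.3054, 0.2111]
eef_rot: [-1.852, 2.537, 0.0]
wrist_force: [-0.4, 0.3, 8.2]
gripper_width: 0.001
finger_force: 4.1
```

apply_moves --commands '[[[0,0,0,0.0006,0],[0,0,0,0,0],[0,0,0,0,0],[0,0,0,0,0],[0,0,0,0,0],[0,0,0,0,0],[0,0,0,0,0],[0,0,0,0,0]]]'

```text
time: 22.73
eef_pos: [0.5287, 0.3058, 0.2101]
eef_rot: [-1.852, 2.536, 0.001]
wrist_force: [1.9, 4.3, 5.4]
gripper_width: 0.0
finger_force: 2.6
```

apply_moves --commands '[[[0,0,0,-0.002,0],[0,0,0,-0.005,0],[0,0,0,-0.015,0],[0,0,0,-0.025,0],[0,0,0,-0.03,0],[0,0,0,-0.03,0],[0,0,0,-0.02,0],[0,0,0,0,0]]]'

```text
time: 23.4
eef_pos: [0.5297, 0.3049, 0.3412]
eef_rot: [-1.848, 2.534, -0.001]
wrist_force: [1.6, 1.0, 0.4]
gripper_width: 0.002
finger_force: 0.0
```

Run:
```python
from h import *
plan(.529,.3053,.33,162.25,1)
for c in ["scene","wrist"]:
    p=read_camera(c); P,u,v=pts(p); save(p,c[0]+"5f.png")
    if c=="scene": cv2.imwrite("pics/s5.png",cv2.resize(p["img"][200:350,300:500,::-1],(800,600)))
    q=P[np.hypot(P[:,0]-.511,P[:,1]-.248)<.1]
    d=q-[.5107,.2482,0]; a=np.radians(72.3); X=d[:,0]*np.cos(a)+d[:,1]*np.sin(a); Y=-d[:,0]*np.sin(a)+d[:,1]*np.cos(a)
    m=(X>.052)&(X<.078)&(abs(Y)<.011)&(q[:,2]>.12)&(q[:,2]<.18)
    print(c,"lever",m.sum(),q[m].mean(0).round(4),"slope",np.polyfit(X[m],q[m][:,2],1).round(3), "X range",X[m].min(),X[m].max())
    t=q[(q[:,2]>.18)&(q[:,2]<.2)&(abs(X[:])<.025)&(abs(Y)<.02)]
    if len(t): print("post top",np.median(t,0).round(4))
    h=q[(np.hypot(d[:,0],d[:,1])<.03)&(q[:,2]>.13)&(q[:,2]<.16)]; print("housing top z",np.median(h[:,2]).round(4))
```

```text
pos [0.5297 0.3049 0.3412] yaz 162.19 tilt 0.3 D [-0.0007  0.0004 -0.0112] yaw -0.001 F [1.57 1.05 0.39] M [ 0.04 -0.04 -0.03] t 23.4 w 0.002
[-0.0001, 0.0008, 0.0112, np.float64(-0.001)]
scene lever 156 [0.5306 0.3103 0.1421] slope [0.018 0.141] X range 0.052159036066084755 0.07785341369861962
post top [0.5172 0.2504 0.1913]
housing top z 0.1466
wrist lever 790 [0.5303 0.3098 0.142 ] slope [0.024 0.14 ] X range 0.05215729777040172 0.07799906561134422
post top [0.5112 0.2461 0.1915]
housing top z 0.1456
```

View pics/s5.png

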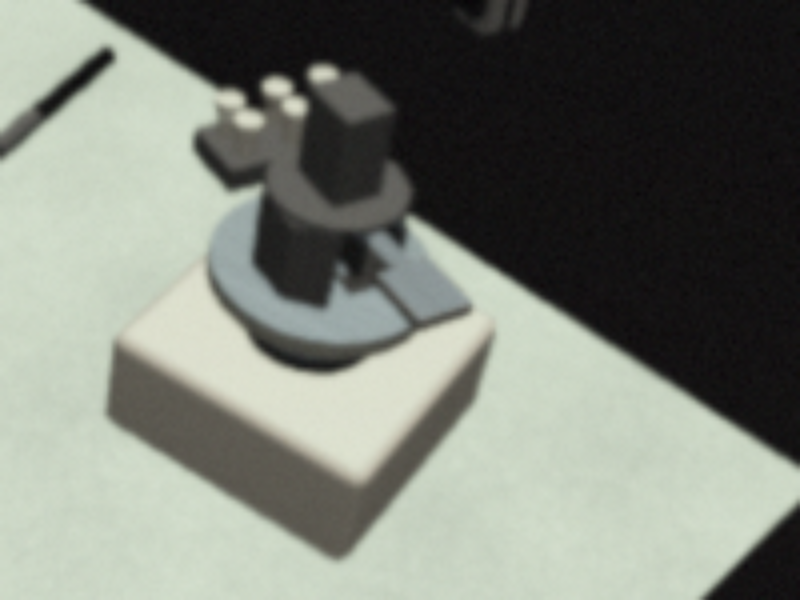

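Run:
```python
from h import *
for c in ["wrist","top","scene"]:
    p=read_camera(c); P,u,v=pts(p)
    d=P-[.5107,.2482,0]; a=np.radians(72.3); X=d[:,0]*np.cos(a)+d[:,1]*np.sin(a); Y=-d[:,0]*np.sin(a)+d[:,1]*np.cos(a); Z=P[:,2]
    def fit(n,m):
        if m.sum()<30: return
        A=np.c_[X[m],Y[m],np.ones(m.sum())]; w=np.ones(m.sum(),bool)
        for _ in range(4):
            k=np.linalg.lstsq(A[w],Z[m][w],rcond=None)[0]; r=Z[m]-A@k; w=abs(r)<.002
        print(c,n,m.sum(),k.round(4),"mean",X[m][w].mean().round(4),Z[m][w].mean().round(4))
    R=np.hypot(X,Y)
    fit("housing",(R<.029)&(abs(Z-.1455)<.006))
    fit("post",(abs(X)<.013)&(abs(Y)<.010)&(abs(Z-.191)<.005))
    fit("pad",(X>.053)&(X<.078)&(abs(Y)<.011)&(abs(Z-.141)<.008))
    fit("caps",(X<-.03)&(X>-.065)&(abs(Y)<.04)&(abs(Z-.161)<.005))
    fit("disc",(R<.049)&(abs(Z-.1)<.006))
```

```text
wrist housing 2994 [0.0222 0.0134 0.1457] mean -0.0031 0.1457
wrist post 1374 [0.027  0.008  0.1917] mean -0.0004 0.1917
wrist pad 775 [0.0212 0.0127 0.1406] mean 0.0652 0.142
wrist caps 1989 [0.0338 0.0139 0.162 ] mean -0.0445 0.1605
wrist disc 2822 [-0.0036 -0.0008  0.0999] mean 0.0069 0.0999
top housing 598 [0.0242 0.0165 0.1453] mean -0.0045 0.1452
top post 223 [ 0.0412 -0.0042  0.1913] mean -0.0003 0.1913
top pad 211 [0.0173 0.0217 0.1406] mean 0.0657 0.1417
top caps 337 [0.0362 0.0142 0.1617] mean -0.0442 0.1601
top disc 611 [-0.0067  0.0009  0.0996] mean 0.0079 0.0996
scene housing 346 [0.0257 0.0146 0.1463] mean 0.0071 0.1464
scene post 118 [0.0054 0.0347 0.1923] mean 0.0007 0.1923
scene pad 145 [0.0132 0.0178 0.1413] mean 0.0657 0.1422
scene caps 162 [0.0231 0.008  0.1619] mean -0.0456 0.1608
scene disc 707 [-0.0064 -0.0016  0.1003] mean 0.0115 0.1003
```

The picture shows the lever down at about crop pixel (420,290). The plane fits put the carrier about 1.4° off flat, with the lever side up, while the disc is level. I'll press the post top gently to seat it again.

apply_moves --commands '[[[0,0.005,0,0,0],[0,0.012,0,0,0],[0,0.017,0,0,0],[0,0.012,0,0,0],[0,0.005,0,0,0],[0,0,0,0.015,0],[0,0,0,0.015,0],[0,0,0,0.01,0]]]'

```text
time: 24.32
eef_pos: [0.5125, 0.256, 0.2957]
eef_rot: [1.851, -2.537, -0.0]
wrist_force: [-1.1, -0.9, -0.5]
gripper_width: 0.003
finger_force: 0.0
```

apply_moves --commands '[[[0,0,0,0.01,0],[0,0,0,0.008,0],[0,0,0,0.004,0],[0,0,0,0.002,0],[0,0,0,0,0],[0,0,0,0,0],[0,0,0,0,0],[0,0,0,0,0]]]'

```text
time: 24.98
eef_pos: [0.5132, 0.2568, 0.2734]
eef_rot: [-1.852, 2.536, -0.0]
wrist_force: [0.7, 0.6, -0.0]
gripper_width: 0.002
finger_force: 0.0
```

apply_moves --commands '[[[0,0,0,0.003,0],[0,0,0,0.002,0],[0,0,0,0.001,0],[0,0,0,0.001,0],[0,0,0,0.001,0],[0,0,0,0,0],[0,0,0,0,0],[0,0,0,0,0]]]'

```text
time: 25.65
eef_pos: [0.5129, 0.2567, 0.2648]
eef_rot: [1.852, -2.537, -0.0]
wrist_force: [-0.1, 1.4, -0.7]
gripper_width: 0.002
finger_force: 0.0
```

apply_moves --commands '[[[0,0,0,0.001,0],[0,0,0,0,0],[0,0,0,0.001,0],[0,0,0,0,0],[0,0,0,0,0],[0,0,0,0,0],[0,0,0,0,0],[0,0,0,0,0]]]'

```text
time: 26.32
eef_pos: [0.5129, 0.2577, 0.2633]
eef_rot: [-1.852, 2.536, 0.001]
wrist_force: [-1.5, 3.3, 5.1]
gripper_width: 0.003
finger_force: 3.0
```

apply_moves --commands '[[[0,0,0,0.001,0],[0,0,0,0,0],[0,0,0,0.001,0],[0,0,0,0,0],[0,0,0,0,0],[0,0,0,0,0],[0,0,0,0,0],[0,0,0,0,0]]]'

```text
time: 26.98
eef_pos: [0.513, 0.258, 0.2632]
eef_rot: [-1.852, 2.535, 0.002]
wrist_force: [-6.0, 1.2, 19.5]
gripper_width: -0.004
finger_force: 9.4
```

```bash
cat > tilt.py <<'E'
from h import *
s=manip.observe(); print(s["eef_pos"].round(4),s["wrist_force"].round(1),round(float(s["time"]),2))
for c in ["wrist","top","scene"]:
    p=read_camera(c); P,u,v=pts(p)
    d=P-[.5107,.2482,0]; a=np.radians(72.3); X=d[:,0]*np.cos(a)+d[:,1]*np.sin(a); Y=-d[:,0]*np.sin(a)+d[:,1]*np.cos(a); Z=P[:,2]
    def fit(n,m):
        if m.sum()<30: return
        A=np.c_[X[m],Y[m],np.ones(m.sum())]; w=np.ones(m.sum(),bool)
        for _ in range(4):
            k=np.linalg.lstsq(A[w],Z[m][w],rcond=None)[0]; r=Z[m]-A@k; w=abs(r)<.002
        print(c,n,m.sum(),k.round(4),"mean",X[m][w].mean().round(4),Z[m][w].mean().round(4))
    R=np.hypot(X,Y)
    fit("housing",(R<.029)&(abs(Z-.1455)<.006))
    fit("post",(abs(X)<.013)&(abs(Y)<.010)&(abs(Z-.191)<.005))
    fit("pad",(X>.053)&(X<.078)&(abs(Y)<.011)&(abs(Z-.141)<.008))
    fit("caps",(X<-.03)&(X>-.065)&(abs(Y)<.04)&(abs(Z-.161)<.005))
    fit("disc",(R<.049)&(abs(Z-.1)<.006))
E
python3 tilt.py
```

```text
[0.513  0.258  0.2632] [-6.   1.2 19.5] 26.98
wrist housing 3930 [-0.0007  0.0003  0.1449] mean -0.007 0.1449
wrist post 1387 [0.0048 0.0019 0.1909] mean -0.0051 0.1909
wrist caps 3219 [-0.0003  0.0003  0.1608] mean -0.0441 0.1608
wrist disc 1946 [ 0.0014 -0.0006  0.0999] mean 0.002 0.0999
top housing 595 [-0.0038  0.007   0.1444] mean -0.0047 0.1445
top post 136 [0.0373 0.03   0.1907] mean -0.0053 0.1905
top caps 332 [-0.0272  0.0066  0.1593] mean -0.0439 0.1605
top disc 597 [-0.0039 -0.0006  0.0995] mean 0.0078 0.0994
scene housing 351 [-0.0011  0.0037  0.1454] mean 0.0065 0.1454
scene post 34 [-0.0045  0.0757  0.192 ] mean 0.0001 0.1915
scene pad 150 [0.0097 0.0074 0.1388] mean 0.066 0.1394
scene caps 173 [-0.0064 -0.0005  0.1612] mean -0.0445 0.1615
scene disc 710 [-0.0049  0.0005  0.1004] mean 0.0105 0.1003
```

apply_moves --commands '[[[0,0,0,-0.001,0],[0,0,0,-0.001,0],[0,0,0,-0.001,0],[0,0,0,-0.001,0],[0,0,0,-0.005,0],[0,0,0,-0.015,0],[0,0,0,-0.025,0],[0,0,0,-0.03,0]]]'

```text
time: 27.8
eef_pos: [0.5121, 0.2557, 0.3389]
eef_rot: [1.849, -2.534, -0.0]
wrist_force: [0.6, -0.6, -0.9]
gripper_width: 0.003
finger_force: 0.0
```

```bash
python3 tilt.py
```

```text
[0.5121 0.2557 0.3389] [ 0.6 -0.6 -0.9] 27.8
wrist housing 2258 [ 0.0069 -0.009   0.1451] mean -0.0062 0.145
wrist post 1095 [ 0.0078 -0.0044  0.1911] mean -0.0002 0.1911
wrist pad 299 [-0.0027 -0.0052  0.14  ] mean 0.0586 0.1398
wrist caps 1582 [ 0.0065 -0.0089  0.1611] mean -0.0441 0.1608
wrist disc 1664 [0.0024 0.0002 0.0998] mean 0.0041 0.0998
top housing 601 [-0.003  -0.0081  0.1447] mean -0.0041 0.1447
top post 223 [ 0.0204 -0.006   0.1907] mean -0.0004 0.1907
top pad 59 [-0.0819 -0.0668  0.1441] mean 0.0594 0.1394
top caps 331 [-1.000e-04 -8.400e-03  1.605e-01] mean -0.0435 0.1605
top disc 594 [-0.0087  0.002   0.0997] mean 0.0079 0.0996
scene housing 345 [ 0.0045 -0.008   0.1457] mean 0.0063 0.1458
scene post 118 [-0.0133  0.0223  0.1918] mean 0.0002 0.1918
scene pad 153 [0.0093 0.0052 0.1395] mean 0.0656 0.1401
scene caps 176 [-0.0045 -0.0047  0.1612] mean -0.0444 0.1615
scene disc 720 [-0.0082  0.      0.1003] mean 0.0113 0.1002
```

apply_moves --commands '[[[0,0.0035,0,0.005,0],[0,0.005,0,0.015,0],[0,0,0,0.02,0],[0,0,0,0.015,0],[0,0,0,0.01,0],[0,0,0,0.005,0],[0,0,0,0.002,0],[0,0,0,0,0]]]'

```text
time: 28.62
eef_pos: [0.5102, 0.2485, 0.2673]
eef_rot: [1.852, -2.537, -0.0]
wrist_force: [-0.3, 0.5, 0.1]
gripper_width: -0.003
finger_force: 0.0
```

apply_moves --commands '[[[0,0,0,0.002,0],[0,0,0,0.001,0],[0,0,0,0.001,0],[0,0,0,0.001,0],[0,0,0,0,0],[0,0,0,0,0],[0,0,0,0,0],[0,0,0,0,0]]]'

```text
time: 29.28
eef_pos: [0.5106, 0.2489, 0.2633]
eef_rot: [-1.852, 2.536, 0.0]
wrist_force: [-0.1, 0.7, 4.0]
gripper_width: 0.004
finger_force: 2.1
```

apply_moves --commands '[[[0,0,0,0.0005,0],[0,0,0,0.0005,0],[0,0,0,0.0005,0],[0,0,0,0,0],[0,0,0,0,0],[0,0,0,0,0],[0,0,0,0,0],[0,0,0,0,0]]]'

```text
time: 29.95
eef_pos: [0.5107, 0.2489, 0.2632]
eef_rot: [-1.851, 2.536, 0.0]
wrist_force: [-3.9, -1.8, 15.4]
gripper_width: 0.001
finger_force: 7.8
```

apply_moves --commands '[[[0,0.0003,0.0004,-0.0003,0],[0,0,0,-0.0003,0],[0,0,0,-0.0003,0],[0,0,0,-0.0003,0],[0,0,0,-0.0003,0],[0,0,0,-0.0003,0],[0,0,0,0,0],[0,0,0,0,0]]]'

```text
time: 30.62
eef_pos: [0.5101, 0.2486, 0.2633]
eef_rot: [-1.852, 2.537, 0.0]
wrist_force: [0.7, 1.0, 6.8]
gripper_width: -0.001
finger_force: 3.1
```

apply_moves --commands '[[[0,0,0,-0.0005,0],[0,0,0,-0.001,0],[0,0,0,-0.002,0],[0,0,0,-0.005,0],[0,0,0,-0.015,0],[0,0,0,-0.025,0],[0,0,0,-0.03,0],[0,0,0,-0.02,0]]]'

```text
time: 31.28
eef_pos: [0.51, 0.2483, 0.364]
eef_rot: [-1.851, 2.537, -0.0]
wrist_force: [0.8, 0.2, 0.5]
gripper_width: 0.003
finger_force: 0.0
```

```bash
python3 tilt.py
python3 - <<'E'
from h import *
p=read_camera("scene"); save(p,"s6.png")
E
```

```text
[0.51   0.2483 0.364 ] [0.8 0.2 0.5] 31.28
wrist housing 1909 [ 0.006  -0.0127  0.1452] mean -0.0059 0.1451
wrist post 886 [ 0.0091 -0.0011  0.1912] mean -0.0002 0.1912
wrist pad 366 [-0.0057 -0.0051  0.1403] mean 0.062 0.14
wrist caps 1291 [ 0.0068 -0.0116  0.1611] mean -0.0439 0.1608
wrist disc 1444 [ 0.0001 -0.0001  0.0999] mean 0.0047 0.0999
top housing 611 [-0.0032 -0.0069  0.1449] mean -0.0047 0.1449
top post 228 [0.0295 0.0205 0.1908] mean -0.0001 0.1908
top pad 64 [ 0.0055 -0.0592  0.1392] mean 0.0602 0.1397
top caps 328 [-0.0061 -0.0099  0.1604] mean -0.0435 0.1607
top disc 587 [ 0.0004 -0.0013  0.0996] mean 0.008 0.0996
scene housing 348 [ 0.0042 -0.0155  0.1458] mean 0.0069 0.1459
scene post 116 [-0.0011  0.0059  0.1919] mean 0.0005 0.1919
scene pad 162 [0.0024 0.0007 0.14  ] mean 0.0659 0.1402
scene caps 172 [ 0.0239 -0.0078  0.1626] mean -0.0447 0.1616
scene disc 716 [-0.0036 -0.0051  0.1002] mean 0.011 0.1003
```

View pics/s6.png

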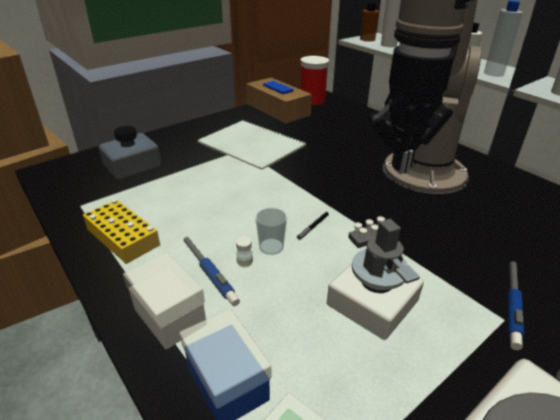

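The carrier is home: it rests within about 0.7° of flat, and its height is within 0.3 mm of the disc. The lever is fully down, with the pad level at about z 0.140. The gripper is clear at the upper right, and the beaker (272,230), vial (244,250) and marker (313,225) haven't moved.

```bash
python3 -c "
from bench import manip
print(manip.hand_in())"
```

```text
the job is handed in; nothing more can be done
None
```

I fitted the carrier onto the mixer's ball, seated it on the drive disc, pressed the latch lever fully down, and handed the job in at about 31.5 s; pressing the lever tipped the carrier about 1.4°, so I pressed it flat again (push at most about 21 N), and it rested within about 0.7° of flat, with the other bench items left untouched.

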